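# Load the V-cradle with handle blanks and lock it

## Task

Lay the round wooden blank that is loose on the bench into the tipping tray, in the gap between the two blanks already there, then lift the tray by its bar to tip all three into the V-trough, and lower the tray again. Push the follower all the way home along the trough so that the blanks stand in one row along the fold, then take the steel pin from its wooden block and drop it fully down through the follower's hole and the hole below it. Leave the other things on the bench where they lie.

Things in the scene. Friction and masses are not known exactly. Their poses are not given: they have to be found in the camera images.
- jig: The V-cradle: a fixed fixture about 330 mm long on a plywood base, level, its place and yaw vary. Origin: on the bench under the trough's fold; y runs along the fold, x across it (away from the tray), z up. A wooden end stop (face at y = -124 mm, top at z = 68 mm) closes the trough at one end, the sliding follower at the other (+y); the tipping tray lies along its low wall, at -x.
- trough_mid (a point): On the fold of the 90 degree aluminium V-trough, 12 mm above the bench, over the jig's origin. The trough runs along jig y from -124 to 140 mm; low wall up to x = -30, z = 42 mm, high wall up to x = 55, z = 67 mm. A blank in the fold has its centre at x = 0, z = 33 mm. With the follower home, 184 mm lie between stop and follower, for three blanks of 60 mm.
- tray (a joint): Angle of the tipping tray about its hinge, rad: 0 level on its rest (start), grows as the bar is lifted, stop at 1.05. Tray 0.25 kg, falls back freely. Blanks roll over the rim bead into the trough at about 0.6 to 0.7 if lifted slowly; lift to 0.9 to be sure.
- tray_hinge (a point): Middle of the tray's hinge axis, which runs along jig y at jig x = -32, z = 44 mm.
- tray_mid (a point): Middle of the tray's floor, upper face, 46 mm above the bench when level (jig x = -66 mm). Inside, the pan is 234 mm long in y between end walls 13 mm high and 64 mm wide in x, with a lip 9 mm high at its outer edge and a 2.6 mm bead at the trough side. Blanks lie in it end to end, parallel to the fold, centres 61 mm above the bench. The gap between its two blanks, at its middle, is over 80 mm long.
- tray_bar (a point): Middle of the tray's lifting bar: a steel bar of 12 mm diameter, parallel to the hinge and 112 mm from it, on the tray's outer side (jig -x), 44 mm above the bench when level; 84 mm of it is free between its two arms, 38 mm of free room lies between it and the tray. It goes round the hinge with the tray; it can turn in a light grip.
- follower (a joint): Travel of the follower, m: 0 open, grows as it moves towards the end stop (jig -y), 0.079 home against its own stop. It starts between 0 and 0.012; slides with about 1.5 N friction and stays where it is left.
- follower_knob (a point): Top centre of the follower's wooden knob: an upright cylinder of 22 mm diameter, 45 mm tall, its top 105 mm above the bench; it stands on the follower's plate (top 60 mm above the bench), 18 mm behind the face that meets the blanks.
- follower_hole (a point): Centre, at the upper face, of the 13 mm hole through the follower's 8 mm plate (60 mm above the bench), 85 mm behind the knob (jig +y). With the follower home it stands over lug_hole.
- lug_hole (a point): Centre, at the upper face (50 mm above the bench), of the 13 mm hole through the jig's fixed 12 mm lug, at jig x = 0, y = 163 mm; open space below it.
- blank_a: Blank in the tray: round wooden handle blank, a plain cylinder of 30 mm diameter, 60 mm long, about 30 g, flat ends; its origin is its centre and x is the cylinder's axis (y and z turn as it rolls). It starts in the tray, nearer the end stop (jig y about -80 mm).
- blank_b: Blank in the tray: round wooden handle blank, a plain cylinder of 30 mm diameter, 60 mm long, about 30 g, flat ends; its origin is its centre and x is the cylinder's axis (y and z turn as it rolls). It starts in the tray, nearer the follower (jig y about 80 mm).
- blank_c: Loose blank: round wooden handle blank, a plain cylinder of 30 mm diameter, 60 mm long, about 30 g, flat ends; its origin is its centre and x is the cylinder's axis (y and z turn as it rolls). It starts lying on the bench to the right of the jig.
- pin_block: Dark wooden block 75 x 75 x 45 mm high, fixed on the bench left of the jig, with one 13 mm hole right through its middle, where the pin is parked. Origin: middle of its underside.
- pin: Steel retaining pin, 60 g, upright in pin_block. Origin at its tip, z up to the head. Shank 10 mm across, 40 mm long, its last 8 mm tapered; then a collar 24 mm across, 4 mm thick; then a round head 18 mm across, 26 mm tall. Parked, its collar rests on the block, tip 5 mm above the bench; fully in, its collar rests on the follower's plate, tip 20 mm above the bench.
- pin_head (a point): Top centre of the pin's head, 70 mm above its tip.
- chisel: Bench chisel, 265 mm long, wooden handle. Bystander, loose on the bench: leave it where it lies. Origin: underside, at about the middle.
- gouge: Narrow gouge, 235 mm long, wooden handle. Bystander, loose on the bench: leave it where it lies. Origin: underside, at about the middle.
- mallet: Wooden mallet lying on its side, head 60 x 110 x 64 mm high. Bystander, loose on the bench: leave it where it lies. Origin: underside, at about the middle.
- sanding_block: Cork sanding block 100 x 60 x 34 mm high. Bystander, loose on the bench: leave it where it lies. Origin: underside, at about the middle.
- offcut: Square-section wood offcut 90 x 32 x 30 mm (not a blank: it is square). Bystander, loose on the bench: leave it where it lies. Origin: underside, at about the middle.
- thin_rod: Thin square wooden stick 170 x 13 x 13 mm. Bystander, loose on the bench: leave it where it lies. Origin: underside, at about the middle.
- glue: Standing white glue bottle, 60 mm across, 160 mm high. Bystander, loose on the bench: leave it where it lies. Origin: underside, at about the middle.
Mind the look-alikes: they are no part of the job. What is shaped like the blank_c but black is not meant.

How it is judged:
By the outcome, as a careful person would: the job done as asked, in the order asked, and still so for the second after the job is handed in, with the robot touching nothing.
It also fails if it takes over 67 s, if anything falls off the work surface, if the arm or the gripper's body presses on something with over 40 N, if the wrist force passes 120 N, or if a joint passes its speed limit or range.

## Robot

A 6-joint arm with a two-finger parallel gripper is mounted at the origin on the work surface. World frame = base frame: x ahead of the robot, y to its left, z up, the work surface at z = 0. Lengths are in m, angles in degrees, forces in N, time in s.
With the tool pointing down it reaches from about 0.375 to 0.975 m from the base axis. Payload 3.8 kg.
Tool frame: the origin (TCP) lies between the finger pads; the fingertips stand 14 mm ahead of it and the grasp point (between the pads) lies 5 mm behind it (arm.tip_reach is the distance from the TCP to the fingertips, in m); z points along the fingers, y is the line along which they close (so a half turn about z gives the same grasp; the last joint's range is limited). The gripper opens to 85 mm and grips with 20 to 120 N. Pads are 22 mm wide; open, the fingers measure 114 mm over their backs; the gripper's body (76 mm by 85 mm) begins 54 mm behind the grasp point. The pads swing forward as they close: fully open they stand 13 mm farther back than shut.
Start: joints at [-67.89, 15.12, 91.902, -0, 72.978, -2.114], TCP at [0.277, -0.616, 0.245] pointing down, gripper open.
Joint ranges: [-150.88, 150.88], [-54.13, 125.18], [17.81, 147.31], [-75.09, 255.09], [0, 152.58], [-146.25, 146.25]. Speed limits (degrees/s): [147.25, 147.25, 180, 180, 180, 180].

## Interface

Orientations are given as a 3x3 rotation matrix whose columns are the frame's x, y, z axes.
In Python, from rig import arm, command_gripper, get_obs, cams gives the robot as it stands. Calls block until the motion is done:
- arm.goto(position, orientation): joint-space move of the TCP to a pose.
- arm.move_linear(position, frame=None, max_speed=0.15): straight line of the TCP; frame=None keeps the orientation; max_speed is the mean speed in m/s.
- arm.movej(angles): joint-space move.
- command_gripper(opening, strength=None): finger opening in m; strength is the grip in N (None keeps the last); returns when the fingers have stopped.
- arm.sleep(seconds).
- arm.inverse_kinematics(position, orientation): joint angles nearest the present ones, or None.
- get_obs(): the state.
- cams.grab_frame(name): name is "scene" or "top"; returns the picture (400x640x3 uint8, red, green, blue); there is no depth.
- cams.get_calibration(name): a dict with "intrinsics" (3x3 intrinsics, pixels), "pose" (4x4, takes a point from camera to world coordinates). Camera axes: x right, y down, z forward; pixel columns grow to the right and rows downward; lengths in m; the calibration is good to about 2 mm. A picture is of the moment at which its call begins. get_calibration takes no time and is no camera call.
A pose or a line that the arm cannot do raises arm.PlanningError and nothing moves.
- arm.finish_job(): hands the job in; it is judged then, once.
The state is a dict: "time_s": time; "joints": joint angles; "dq": joint speeds; "joint_torque": joint torques, N m; "tool_pos": TCP position; "orientation": TCP orientation; "contact_force": force on the tool from outside, world axes, zero at the start; "wrist_torque": the same for the moment, N m; "finger_gap": finger opening in m; "finger_force": force on a finger pad.
Only numpy, scipy, OpenCV 4.12 (cv2) and the standard library are available. Lean on these libraries where they do the work, as an engineer would, in place of code of your own. Each camera call takes 0.05 s, during which the arm holds its last target. There are 200 camera calls.

## Working session

There is one attempt and no reset: what is moved stays moved. The work goes in short steps, each a Python script; the robot and the scene stay as the last script left them, time stands still between calls to the robot, and variables do not carry over. Pictures are saved under pics/ and viewed, at most 10 in all, crops included, and the job is handed in when it is done.

```bash
mkdir -p pics; ls; python3 - <<'E'
from rig import arm, get_obs, cams
import cv2, numpy as np
for n in("scene","top"):
    f=cams.grab_frame(n); cv2.imwrite(f"pics/{n}0.png",f[:,:,::-1])
    c=cams.get_calibration(n); print(n,np.round(c["intrinsics"],1).tolist(),np.round(c["pose"],3).tolist())
o=get_obs();print(o["time_s"],o["contact_force"],o["finger_gap"],arm.tip_reach)
E
```

```text
pics
scene [[479.8, 0.0, 326.1], [0.0, 479.8, 192.8], [0.0, 0.0, 1.0]] [[0.372, 0.688, -0.623, 1.51], [0.928, -0.276, 0.25, -0.429], [-0.0, -0.671, -0.741, 1.242], [0.0, 0.0, 0.0, 1.0]]
top [[390.7, 0.0, 311.3], [0.0, 390.7, 204.3], [0.0, 0.0, 1.0]] [[-0.001, -0.981, 0.192, 0.362], [-1.0, 0.007, 0.028, -0.061], [-0.029, -0.192, -0.981, 1.08], [0.0, 0.0, 0.0, 1.0]]
0.1 [-0.65125351 -0.46649249 -0.74669881] 0.08534604413283402 0.014
```

View pics/top0.png

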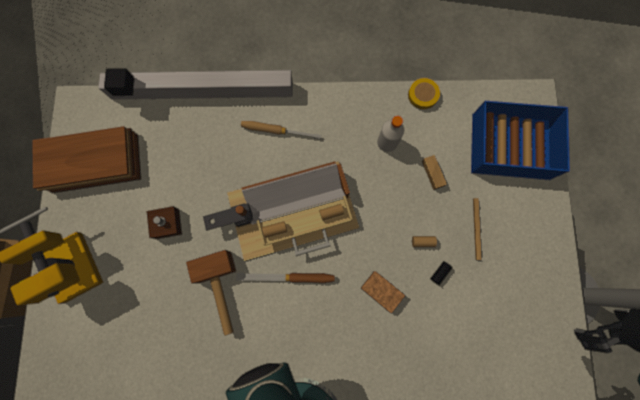

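View pics/scene0.png

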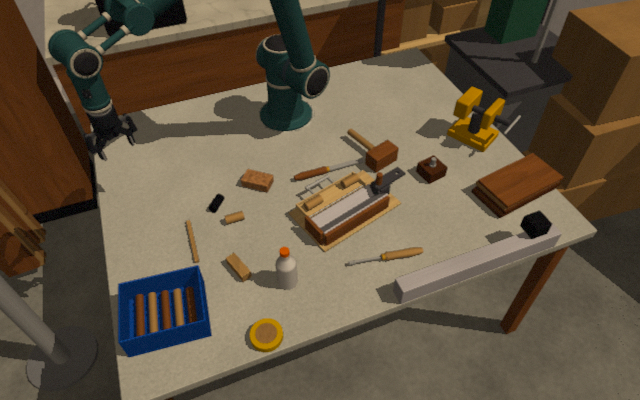

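Top view: the jig is around (290,215) with the follower at left and the tray bar at (315,248). The pin block is at (163,222). Blank candidates, in top-view pixels:
- (425,241): small wooden cylinder
- (434,171): offcut, square
- (441,272): black look-alike
- (475,228): thin rod

The wooden one at (425,241) fits blank_c, so I'll confirm it in enlarged crops.

```bash
python3 - <<'E'
import cv2,numpy as np
t=cv2.imread("pics/top0.png");s=cv2.imread("pics/scene0.png")
def crop(im,x,y,w,h,k):
    c=cv2.resize(im[y:y+h,x:x+w],None,fx=k,fy=k,interpolation=cv2.INTER_CUBIC)
    c=cv2.convertScaleAbs(c,alpha=1.3)
    for i in range(0,w,10): 
        cv2.line(c,(i*k,0),(i*k,8 if (x+i)%50 else 18),(0,0,255),1)
        if (x+i)%50==0: cv2.putText(c,str(x+i),(i*k+2,28),0,.4,(0,0,255),1)
    for j in range(0,h):
        if (y+j)%10==0:
            cv2.line(c,(0,j*k),(8,j*k),(0,0,255),1); cv2.putText(c,str(y+j),(10,j*k+4),0,.35,(0,0,255),1)
    return c
cv2.imwrite("pics/c1.png",crop(t,200,150,160,115,5))
cv2.imwrite("pics/c2.png",crop(s,280,150,160,100,5))
a=crop(t,400,145,100,145,4);b=crop(t,140,200,50,50,7)
m=np.zeros((580,750,3),np.uint8);m[:580,:400]=a;m[:350,400:]=b;cv2.imwrite("pics/c3.png",m)
E
```

```text
(no output)
```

View pics/c1.png

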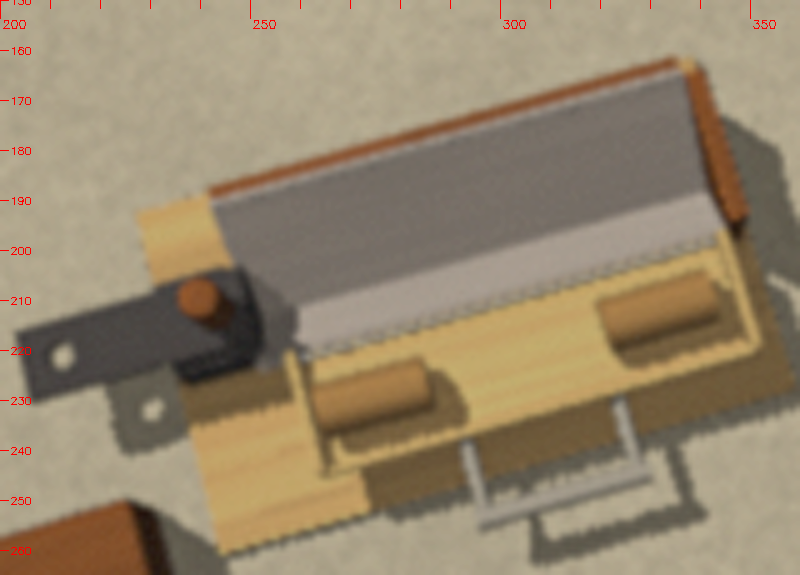

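View pics/c3.png

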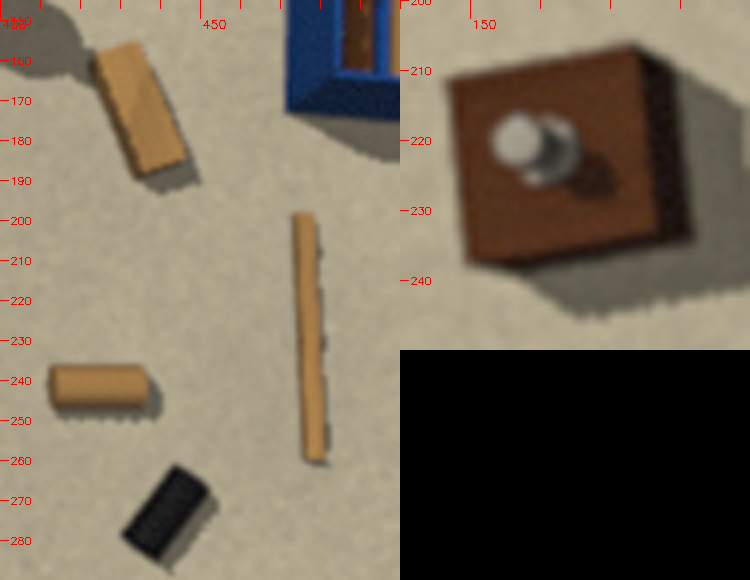

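View pics/c2.png

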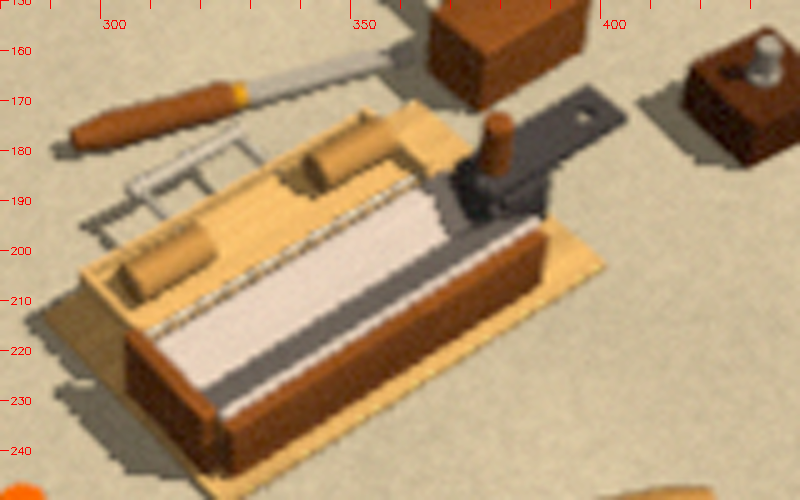

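Crop c3 confirms blank_c: a light wooden cylinder at top (424.6,241), lying nearly along world y. The black one is at (441,272) and the square offcut at (434,171). Crops c1 and c2 show these points:

| Feature | Top pixel | Scene pixel |
|---|---|---|
| Knob top | (239,209) | (379,173) |
| Follower hole | (212,221) | (397,173) |
| Bar middle | (313,249) | (317,182) |
| Pin head | (156.5,220) | (433,158) |

Next I'll fit the poses from both cameras.

```bash
cat > geo.py <<'E'
import numpy as np, cv2
from scipy.optimize import least_squares
from rig import arm, get_obs, cams, command_gripper
C={n:cams.get_calibration(n) for n in("top","scene")}
def proj(n,P):
    c=C[n];P=np.atleast_2d(P);T=np.linalg.inv(c["pose"])
    q=(P@T[:3,:3].T+T[:3,3])@np.array(c["intrinsics"]).T
    return q[:,:2]/q[:,2:]
def ray(n,uv,z):
    c=C[n];d=c["pose"][:3,:3]@np.linalg.solve(c["intrinsics"],[*uv,1]);o=c["pose"][:3,3]
    return o+d*(z-o[2])/d[2]
def tri(a,b): # top, scene pixels
    return least_squares(lambda p:np.r_[proj("top",p)[0]-a,proj("scene",p)[0]-b],[.5,0,.05])
def blob(n,im,cx,cy,r=16): # wooden blob near pixel
    h=cv2.cvtColor(im,cv2.COLOR_RGB2HSV);m=((h[...,1]>95)&(h[...,2]>70)).astype(np.uint8)
    k,l,st,ce=cv2.connectedComponentsWithStats(m)
    i=l[int(cy),int(cx)];pts=np.argwhere(l==i)[:,::-1].astype(np.float32)
    return ce[i],cv2.minAreaRect(pts),st[i,4]
E
cat > fit.py <<'E'
from geo import *
# crop5 pixel -> image pixel
f=lambda p,x,y,k=5:np.array([(p[0]+.5)/k-.5+x,(p[1]+.5)/k-.5+y])
T=lambda a,b:f((a,b),200,150); S=lambda a,b:f((a,b),280,150)
obs=[("top",(0,0,.105),T(198,298),1),("top",(0,85,.06),T(63,355),1),("scene",(0,0,.105),S(497,117),1),("scene",(0,85,.06),S(585,117),1),
("top",(-144,0,.047),T(566,498),0),("scene",(-144,0,.047),S(187,160),0),
("top",(55,-124,.067),T(688,75),0),("top",(55,140,.067),T(213,202),0),("top",(-30,-124,.042),T(722,232),0),
("scene",(55,-124,.067),S(222,415),0),("scene",(55,140,.067),S(543,220),0),("scene",(-30,-124,.042),S(150,330),0)]
def res(v):
    x,y,w,ky=v;r=[]
    for n,(a,b,z),uv,fo in obs:
        a=a/1000;b=b/1000+(ky if fo else 0)
        P=[x+np.cos(w)*a-np.sin(w)*b,y+np.sin(w)*a+np.cos(w)*b,z]
        r+=list(proj(n,P)[0]-uv)
    return np.array(r)
s=least_squares(res,[.5,0,.28,.157],loss="soft_l1")
x,y,w,ky=s.x
print("jig",s.x,np.degrees(w),"expect ky in .145..0.157"); print(res(s.x).reshape(-1,2).round(1).tolist())
J=lambda a,b,z=0:np.array([x+np.cos(w)*a-np.sin(w)*b,y+np.sin(w)*a+np.cos(w)*b,z])
for nm,p,a,b in(("knob",(0,ky),T(198,298),S(497,117)),("hole",(0,ky+.085),T(63,355),S(585,117)),("bar",(-.144,0),T(566,498),S(187,160))):
    t=tri(a,b);print(nm,"tri",t.x.round(4),"fit",J(*p).round(4),"cost",round(t.cost,2))
t=tri(f((118,140),140,200,7),f((768,43),280,150));print("pinhead",t.x.round(4),t.cost, ray("top",f((118,140),140,200,7),.075).round(4))
t=tri(f((180,147),140,200,7),f((768,80),280,150)) 
im={n:cv2.imread(f"pics/{n}0.png")[:,:,::-1].copy() for n in("top","scene")}
bl={n:blob(n,im[n],*c) for n,c in(("top",(424,241)),("scene",(234,217)))}
for n,b in bl.items():
    print(n,b[0].round(1),np.round(b[1][0],1),np.round(b[1][1],1),round(b[1][2],1),b[2],ray(n,b[0],.015).round(4))
t=tri(bl["top"][0],bl["scene"][0]);print("blank_c",t.x.round(4),t.cost)
for n,cs in(("top",((270,230),(331,213))),):
    for c in cs:
        p=ray(n,c,.061);d=p-J(0,0);print("tray blank jig",np.cos(w)*d[0]+np.sin(w)*d[1],-np.sin(w)*d[0]+np.cos(w)*d[1])
E
python3 fit.py
```

```text
jig [0.58283044 0.00438317 0.27274657 0.15093262] 15.627227341701104 expect ky in .145..0.157
[[0.4, -0.5], [-0.0, -0.1], [0.6, 0.8], [0.3, -0.8], [-0.4, -0.3], [0.3, -0.6], [-0.7, -0.3], [-0.6, 0.7], [1.0, -0.1], [-0.3, -1.1], [-0.9, -0.8], [-1.9, 4.0]]
knob tri [0.5403 0.1494 0.1076] fit [0.5422 0.1497 0.    ] cost 0.09
hole tri [0.5192 0.2319 0.0565] fit [0.5193 0.2316 0.    ] cost 0.07
bar tri [ 0.4435 -0.0354  0.0438] fit [ 0.4442 -0.0344  0.    ] cost 0.0
pinhead [0.5195 0.3734 0.0773] 0.1335559044653072 [0.5201 0.3752 0.075 ]
top [424.  240.6] [424. 241.] [10. 24.] 90.0 240 [ 0.468  -0.3357  0.015 ]
scene [234.1 217.2] [234.1 217.2] [ 9.1 19.5] 73.3 174 [ 0.4669 -0.3378  0.015 ]
blank_c [ 0.4677 -0.3366  0.0151] 0.15521232194166748
tray blank jig -0.06713499930156354 0.09387995257324573
tray blank jig -0.0676867367305931 -0.07298483673279091
```

```bash
cat > h.py <<'E'
from geo import *
x0,y0,w=.5828,.0044,.2727
J=lambda a,b,z=0:np.array([x0+np.cos(w)*a-np.sin(w)*b,y0+np.sin(w)*a+np.cos(w)*b,z])
def R(a):
    y=np.array([np.cos(a),np.sin(a),0]);z=np.array([0,0,-1.]);return np.c_[np.cross(y,z),y,z]
def best(p,a):
    q0=np.array(get_obs()["joints"]);c=[]
    for k in(0,np.pi):
        q=arm.inverse_kinematics(p,R(a+k))
        if q is not None:c.append((np.abs(np.array(q)-q0).max(),a+k))
    return R(min(c)[1])
def st(s=""):
    o=get_obs();print(s,round(o["time_s"],1),np.round(o["tool_pos"],4),"F",np.round(o["contact_force"],1),"gap",round(o["finger_gap"],4),"ff",np.round(o["finger_force"],1))
    return o
E
python3 - <<'E'
from h import *
# blank_c yaw from both views
im={n:cv2.imread(f"pics/{n}0.png")[:,:,::-1].copy() for n in C}
for n,c in(("top",(424,241)),("scene",(234,217))):
    h=cv2.cvtColor(im[n],cv2.COLOR_RGB2HSV);m=((h[...,1]>95)&(h[...,2]>70)).astype(np.uint8)
    l=cv2.connectedComponents(m)[1];p=np.argwhere(l==l[c[1],c[0]])[:,::-1].astype(float)
    W=np.array([ray(n,q,.015)[:2] for q in p]);u,s,v=np.linalg.svd(W-W.mean(0),full_matrices=False)
    print(n,W.mean(0),"axis deg",np.degrees(np.arctan2(v[0,1],v[0,0])))
p=np.array([.4677,-.3366,.015]);Rp=best(p,0.);print(Rp[:,1])
command_gripper(.058,40)
arm.goto(p+[0,0,.07],Rp);st("above")
arm.move_linear(p,max_speed=.12);st("down")
command_gripper(.02,40);st("grip")
arm.move_linear(p+[0,0,.12],max_speed=.2);st("up")
cv2.imwrite("pics/pick.png",np.hstack([cams.grab_frame("scene")[100:300,100:400,::-1],cams.grab_frame("top")[150:350,300:600,::-1]]))
E
```

```text
top [ 0.46798985 -0.33570529] axis deg -89.51133205927785
scene [ 0.4668178  -0.33777419] axis deg -87.28457869720096
[1. 0. 0.]
above 1.9 [ 0.4681 -0.3379  0.0859] F [ 1.   0.  -0.4] gap 0.058 ff 0.0
down 2.6 [ 0.468  -0.3372  0.0154] F [ 0.1  0.3 -0.1] gap 0.0583 ff 0.0
grip 3.0 [ 0.4685 -0.3373  0.0163] F [0.6 0.6 4.8] gap 0.0285 ff 39.4
up 3.7 [ 0.4669 -0.3359  0.1338] F [-0.4  0.9 -1. ] gap 0.0286 ff 39.4
```

```bash
python3 - <<'E'
from h import *
p=J(-.061,.003,.064);Rp=best(p,w)
arm.goto(p+[0,0,.07],Rp)
arm.move_linear(p+[0,0,.002],max_speed=.1);o=st("down")
e=p-o["tool_pos"];print("err",e)
command_gripper(.037);st("open")
arm.move_linear(p+[0,0,.08],max_speed=.2);st("up")
b=J(-.144,0,.16);arm.goto(b,best(b,w));st("bar above")
im=cams.grab_frame("top")[150:270,200:360,::-1];i2=cams.grab_frame("scene")[120:240,270:430,::-1]
cv2.imwrite("pics/placed.png",cv2.resize(np.hstack([im,i2]),(800,300),interpolation=cv2.INTER_CUBIC))
E
```

```text
down 5.9 [ 0.5238 -0.0093  0.0664] F [0.1 0.3 0.5] gap 0.0286 ff 39.4
err [-0.00053741  0.00017698 -0.0024118 ]
open 6.2 [ 0.524  -0.0092  0.0669] F [ 0.3 -0.3 -0.2] gap 0.037 ff 0.0
up 6.7 [ 0.5232 -0.0091  0.144 ] F [-0.5  0.  -0.1] gap 0.0367 ff 0.0
bar above 7.2 [ 0.4422 -0.0344  0.1582] F [-0.6  0.1 -1.3] gap 0.037 ff 0.0
```

View pics/placed.png

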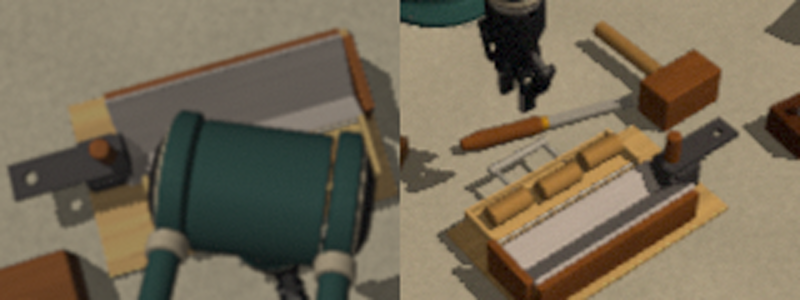

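The scene half shows three blanks in a row in the tray at crop x ≈ 510–605, and the bar is free below the gripper. Next I lift the bar.

```bash
python3 - <<'E'
from h import *
B=lambda t:J(-.032-.112*np.cos(t),0,.044+.112*np.sin(t)-.005)
arm.move_linear(B(0),max_speed=.15);st("at bar")
command_gripper(.008,20);o=st("grip")
for t in(.15,.3,.45,.55,.65,.75,.85,.95):
    arm.move_linear(B(t),max_speed=.06);st(t)
arm.sleep(.4)
cv2.imwrite("pics/lift.png",cv2.resize(cams.grab_frame("scene")[120:270,270:430,::-1],(640,600),interpolation=cv2.INTER_CUBIC))
E
```

```text
at bar 8.2 [ 0.445  -0.0344  0.0396] F [ 0.5  0.1 -0.1] gap 0.0371 ff 0.0
grip 8.6 [ 0.4454 -0.0345  0.0401] F [0.2 0.9 3.7] gap 0.011 ff 19.7
0.15 9.0 [ 0.4463 -0.0341  0.0562] F [ 4.6 -0.2 -2.9] gap 0.011 ff 19.7
0.3 9.4 [ 0.4496 -0.0332  0.072 ] F [ 6.1 -0.1 -3.1] gap 0.0108 ff 19.7
0.45 9.9 [ 0.4547 -0.0316  0.0871] F [ 5.4 -1.8 -3.5] gap 0.0111 ff 19.6
0.55 10.2 [ 0.4592 -0.0303  0.0967] F [ 3.2 -3.  -2.9] gap 0.0112 ff 19.6
0.65 10.5 [ 0.4646 -0.0287  0.1061] F [-2.2 -5.6  0. ] gap 0.0109 ff 19.8
0.75 10.9 [ 0.4705 -0.027   0.1146] F [-4.3 -6.3  2.9] gap 0.0111 ff 20.0
0.85 11.2 [ 0.4773 -0.0251  0.1226] F [-8.3 -7.1  8.4] gap 0.0113 ff 20.3
0.95 11.5 [ 0.4859 -0.0225  0.1303] F [-10.9  -6.8  12. ] gap 0.0111 ff 20.8
```

View pics/lift.png

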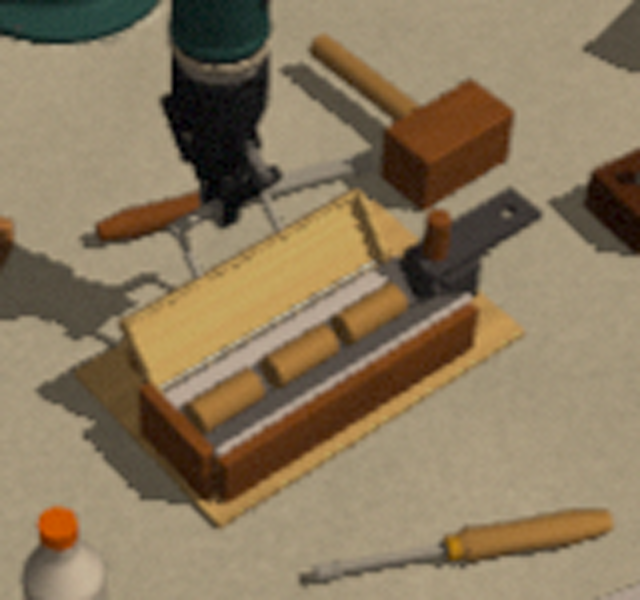

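All three blanks lie in the trough, with the tray up. Next I lower the tray, release the bar, then grip the knob and push.

```bash
python3 - <<'E'
from h import *
B=lambda t:J(-.032-.112*np.cos(t),0,.044+.112*np.sin(t)-.005)
for t in(.8,.64,.48,.32,.16,.0):
    arm.move_linear(B(t),max_speed=.08)
st("low"); command_gripper(.037);st("open")
arm.move_linear(B(0)+[0,0,.12],max_speed=.2)
k=J(0,.151,.085);Rk=best(k,w+np.pi/2)
command_gripper(.05)
arm.goto(k+[0,0,.06],Rk);arm.move_linear(k,max_speed=.12);st("knob")
command_gripper(.015,30);o=st("grip")
jy=np.array([-np.sin(w),np.cos(w),0])
for y in(.12,.095,.084,.081,.079,.0775,.0765,.0755):
    arm.move_linear(J(0,y,.085),max_speed=.06);o=st(y)
    f=np.array(o["contact_force"])@jy;print("  Fy",round(f,1),"tcp y",round((o["tool_pos"]-J(0,0))@jy,4))
    if f>9:break
E
```

```text
low 14.2 [ 0.4452 -0.0342  0.0394] F [3.8 3.7 0.6] gap 0.011 ff 21.4
open 14.6 [ 0.4434 -0.0345  0.0386] F [-0.5  0.3 -0.3] gap 0.0369 ff 0.0
knob 17.4 [0.5424 0.1495 0.0853] F [ 0.2 -0.4 -1.1] gap 0.0501 ff 0.0
grip 17.7 [0.5431 0.15   0.0863] F [-0.3 -0.3  4.8] gap 0.0212 ff 29.4
0.12 18.4 [0.5517 0.1197 0.0863] F [-0.2 -1.7  5.2] gap 0.0214 ff 29.7
  Fy -1.6 tcp y 0.1194
0.095 19.0 [0.5585 0.0956 0.0863] F [ 1.4 -1.4  5. ] gap 0.0215 ff 29.6
  Fy -1.7 tcp y 0.0944
0.084 19.3 [0.5616 0.085  0.0863] F [-0.3 -1.8  5.3] gap 0.021 ff 29.6
  Fy -1.6 tcp y 0.0833
0.081 19.6 [0.5623 0.0825 0.0863] F [ 0.5 -0.1  5.2] gap 0.021 ff 29.6
  Fy -0.2 tcp y 0.0808
0.079 19.8 [0.5627 0.0809 0.0863] F [0.6 1.2 6.1] gap 0.0211 ff 29.6
  Fy 1.0 tcp y 0.079
0.0775 20.1 [0.5631 0.0795 0.0863] F [-0.2  1.5  5. ] gap 0.0212 ff 29.6
  Fy 1.5 tcp y 0.0777
0.0765 20.3 [0.5632 0.0793 0.0863] F [-0.9  4.1  5.2] gap 0.0211 ff 29.7
  Fy 4.2 tcp y 0.0774
0.0755 20.6 [0.5632 0.0792 0.0863] F [-1.6  7.7  6. ] gap 0.0213 ff 29.9
  Fy 7.8 tcp y 0.0773
```

```bash
python3 - <<'E'
from h import *
jy=np.array([-np.sin(w),np.cos(w),0])
arm.move_linear(J(0,.0735,.085),max_speed=.04);o=st("push");print((o["tool_pos"]-J(0,0))@jy)
command_gripper(.05);o=st("open")
arm.move_linear(o["tool_pos"]+[0,0,.09],max_speed=.2)
p=np.array([.5197,.3742,.15]);arm.goto(p,best(p,w+np.pi/2));st("pin above")
a=cams.grab_frame("top");b=cams.grab_frame("scene")
cv2.imwrite("pics/top1.png",a[:,:,::-1]);cv2.imwrite("pics/scene1.png",b[:,:,::-1])
cr=lambda i,x,y:cv2.resize(i[y:y+100,x:x+133,::-1],(400,300),interpolation=cv2.INTER_CUBIC)
m=np.vstack([np.hstack([cr(a,150,165),cr(a,230,150)]),np.hstack([cr(b,290,150),cr(b,370,110)])])
cv2.imwrite("pics/home.png",m)
E
```

```text
push 20.8 [0.5632 0.0791 0.0863] F [-2.3 12.9  6.9] gap 0.0213 ff 30.4
0.0772329841471247
open 21.2 [0.5628 0.0748 0.0847] F [ 0.2 -0.9  0.3] gap 0.0499 ff 0.0
pin above 22.9 [0.5199 0.3731 0.1495] F [-0.5  0.7  0.5] gap 0.0499 ff 0.0
```

View pics/home.png

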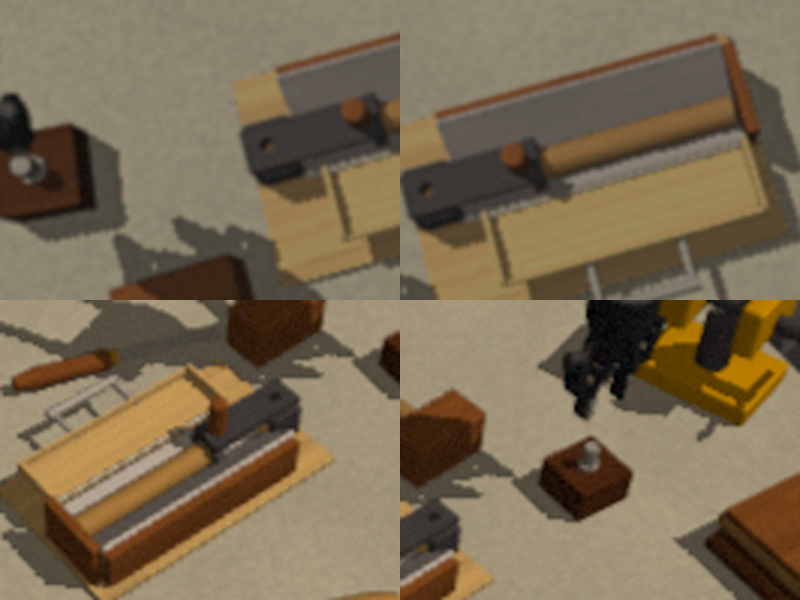

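The blanks form one row along the fold, the follower is home, and the tray is level. The follower hole is at top (238.8,212.7) and scene (381.5,182.2). Next I pick up the pin.

```bash
python3 - <<'E'
from h import *
t=tri(np.array([238.8,212.7])-.3,np.array([381.5,182.2])-.3);print("hole tri",t.x.round(4),t.cost,"robot",J(0,.1622,.06).round(4))
for n,u in(("top",[238.5,212.4]),("scene",[381.2,181.9])): print(n,ray(n,u,.06).round(4))
p=np.array([.520,.374,.066])
arm.move_linear(p,max_speed=.12);st("down")
command_gripper(.01,40);o=st("grip")
arm.move_linear(p+[0,0,.075],max_speed=.15);st("up")
h=J(0,.1622,.066+.075);arm.goto(h,best(h,w+np.pi/2))
arm.move_linear(h-[0,0,.048],max_speed=.15);st("hover") # tip ~ 8 mm above plate? 
a=cams.grab_frame("top");b=cams.grab_frame("scene")
cr=lambda i,x,y:cv2.resize(i[y:y+50,x:x+50,::-1],(400,400),interpolation=cv2.INTER_CUBIC)
cv2.imwrite("pics/hover.png",np.hstack([cr(a,215,187),cr(b,357,152)]))
E
```

```text
hole tri [0.5404 0.1615 0.06  ] 0.03588313101868023 robot [0.5391 0.1606 0.06  ]
top [0.5406 0.1619 0.06  ]
scene [0.5404 0.1608 0.06  ]
down 23.9 [0.5206 0.3743 0.0667] F [-0.4 -0.3  0.8] gap 0.0503 ff 0.0
grip 24.3 [0.5208 0.3745 0.0673] F [-0.1 -0.7  5.1] gap 0.0164 ff 39.1
up 24.9 [0.5194 0.3736 0.1402] F [-0.3 -0.7 -0.6] gap 0.0162 ff 39.4
hover 26.3 [0.539  0.1618 0.0928] F [ 0.4  0.  -0.3] gap 0.0163 ff 39.5
```

View pics/hover.png

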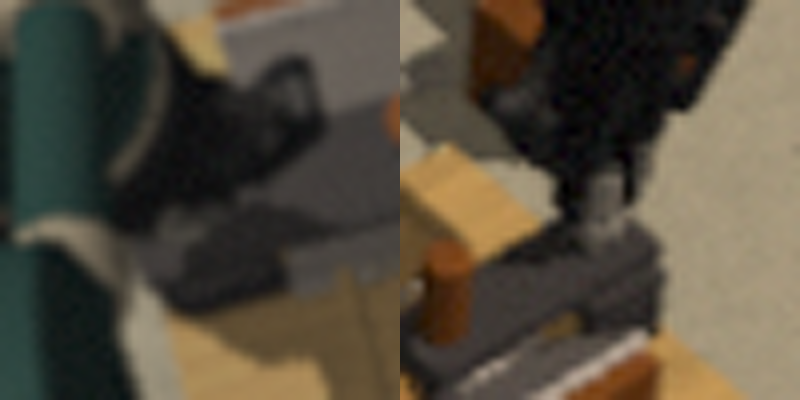

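My arithmetic put the tip lower than I meant: TCP 0.093 means a tip height of 0.030. The pin has already entered both holes without any force, and the scene view shows it standing in the plate. I'll continue down and release.

```bash
python3 - <<'E'
from h import *
o=st()
for z in(.088,.0845,.0828):
    arm.move_linear(J(0,.1622,z),max_speed=.04);o=st(z)
    if abs(o["contact_force"][2])>10:break
command_gripper(.045);o=st("open")
arm.move_linear(o["tool_pos"]+[0,0,.1],max_speed=.15)
q=np.array([.42,.30,.3]);arm.goto(q,best(q,w+np.pi/2));st("away")
a=cams.grab_frame("top");b=cams.grab_frame("scene")
cr=lambda i,x,y,s:cv2.resize(i[y:y+s,x:x+s,::-1],(400,400),interpolation=cv2.INTER_CUBIC)
cv2.imwrite("pics/end.png",np.hstack([cr(a,215,150,130),cr(b,300,140,110)]))
E
```

```text
26.4 [0.5396 0.1616 0.0939] F [ 0.6 -0.4 -0.1] gap 0.0165 ff 39.5
0.088 26.7 [0.539  0.1606 0.0881] F [ 0.3 -0.7 -0.7] gap 0.0162 ff 39.4
0.0845 26.9 [0.5388 0.1605 0.0842] F [ 1.2  0.1 -0.9] gap 0.0167 ff 39.4
0.0828 27.2 [0.539  0.1605 0.0826] F [ 0.   0.3 -0.3] gap 0.0166 ff 39.5
open 27.5 [0.5393 0.1606 0.0829] F [-0.2 -0.3 -0.4] gap 0.0449 ff 0.0
away 29.2 [0.4199 0.2993 0.2985] F [ 1.1  0.2 -1.3] gap 0.045 ff 0.0
```

View pics/end.png

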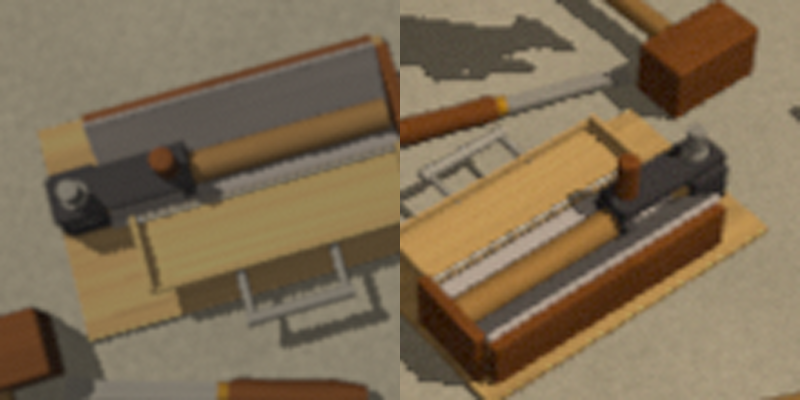

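```bash
python3 - <<'E'
from h import *
t=tri(np.array([237.4,210.8]),np.array([381.7,176.8]));print("head",t.x.round(4),t.cost,"expected z .090")
if abs(t.x[2]-.09)<.006: print(arm.finish_job())
E
```

```text
head [0.5405 0.1597 0.0852] 0.014697973620805084 expected z .090
the job is handed in; nothing more can be done
None
```

I handed the job in at about 29 s of the 67 s: the three blanks stand in one row in the trough, the tray is down, the follower is home, and the pin is down through the follower's hole and the hole below it. The head's measured height, 85 mm against 90 mm expected, fits a fully seated pin within measuring error.

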